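# Index the banding wheel

## Robot

A 6-joint arm with a two-finger parallel gripper is mounted at the origin on the work surface. World frame = base frame: x ahead of the robot, y to its left, z up, the work surface at z = 0. Lengths are in m, angles in rad, forces in N, time in s.
With the tool pointing down it reaches from about 0.425 to 0.95 m from the base axis. Payload 3.5 kg.
Tool frame: the origin (TCP) lies midway between the tips of the shut fingers; the grasp point (between the pads) lies 19 mm behind it; z points along the fingers, y is the direction in which the jaws open and shut (so a half turn about z gives the same grasp; the last joint's range is limited). The gripper opens to 85 mm and grips with 20 to 120 N. Pads are 22 mm wide; open, the fingers measure 114 mm over their backs; the gripper's body (76 mm by 85 mm) begins 54 mm behind the grasp point. The pads swing forward as they close: fully open they stand 13 mm farther back than shut.
Start: joints at [-0.15, 0.286, 1.577, -0, 1.279, -0.15], TCP at [0.675, 0, 0.231] pointing down, gripper open.
Joint ranges: [-2.77, 2.77], [-0.9, 2.22], [0.21, 2.48], [-1.53, 4.67], [0.24, 2.81], [-2.84, 2.84]. Speed limits (rad/s): [2.79, 2.79, 3.14, 3.14, 3.14, 3.14].

## Interface

Orientations are given as a unit quaternion [w, x, y, z].
In Python, from workcell import arm gives the robot as it stands. The module is installed in compiled form; this text tells all that it offers.
- The arm moves only by the tool send_rows, never from a script. Its argument "series" is one flat list of numbers, 5 for each row, row after row: the finger opening in m, from 0 to 0.0854, then the shift along the world's x, y, z in m, then the turn about the world's z in units of 5 degrees (1.0 is 5 degrees). In form: [jaw, tx, ty, tz, turn, jaw, tx, ty, tz, turn, ...]. A call has exactly 5 rows; each row is the pose to reach, as a shift and turn from the pose measured when the call began; what a row does not reach only later rows make up. A row lasts 1/12 s, in which the tool goes at most 41.7 mm and 7.16 degrees, less where a joint would pass 70% of its speed; a pose out of reach is approached as far as the arm can. A call with a gripper value outside its range is refused whole. The fingers move at their own pace and stop on an object; "grip_force" is the grip in N (left out, the last holds). Time passes only in rows, so rows that repeat a pose let the fingers close, or fill a call up. It gives the time, the measured TCP pose, the force and the opening at its end, in the units of the state.
- arm.sense(): the state, without advancing time (a new reading comes with each control period).
- arm.snapshot(name): name is "scene" or "side" or "wrist"; returns a dict with "color" (400x640x3 uint8, red, green, blue), "depth" (400x640 float32, m along the optical axis (not along the pixel's ray), 0 where there is no reading), "camera_matrix" (3x3 intrinsics, pixels), "D" ([k1, k2, p1, p2, k3] as OpenCV has them; the pictures are not rectified), "cam_to_world" (4x4, takes a point from camera to world coordinates). Camera axes: x right, y up, looking along -z (the intrinsics and any distortion apply to the point x, -y, -z); pixel columns grow to the right and rows downward; lengths in m; the calibration is good to about 2 mm. A picture is of the moment at which its call begins.
- arm.finish_job(): hands the job in, once; it reports no verdict.
Trained networks look in a picture, given as the dict that the camera call returned (one of the last four; its "shot" number tells which), for a name from the list of things; names that differ only in an ending like _2 or _b are one class to them, and where a whole thing is asked for, a point or a joint stands for the part that bears it (a point fixed in the world has none). Each returns a list of dicts, best first, with "score" (0 to 1); they miss things now and then, are a little off and sometimes report something else, mostly with a low value. They report only what shows in the picture. A call takes as long as a camera call. They do not tell look-alikes from the thing itself.
- arm.trace(picture, query): "mask" (400x640 bool, what is visible of it).
- arm.pinpoint(picture, query): "location" ([x, y, z] in m, in the coordinates of the camera as it stood for that picture, good to about 4 mm: a listed point, or the origin of a listed thing).
The state is a dict: "clock": time; "q": joint angles; "qd": joint speeds; "joint_torque": joint torques, N m; "tool_pos": TCP position; "ee_rot": TCP orientation; "ft_force": force on the tool from outside, world axes, zero at the start; "moment": the same for the moment, N m; "grip_width": finger opening in m.
Only numpy, scipy, OpenCV 4.12 (cv2) and the standard library are available. Lean on these libraries where they do the work, as an engineer would, in place of code of your own. Each camera call takes 0.05 s, during which the arm holds its last target.

## Task

On the decorator's banding wheel, push the small upright finger peg sideways with a fingertip to turn the wheel head until its index mark lines up with the one long line of the surrounding scale, and leave it there at rest. Push gently and do not pinch the peg; the bowl stays standing in the middle of the wheel head, and everything else on the table stays where it is.

Things in the scene. Friction and masses are not known exactly. Their poses are not given: they have to be found in the camera images.
- banding_wheel: The fixed grey stand of the banding wheel, 290 mm across, bolted down. Origin on the table in the wheel's vertical turning axis, z up. Its white flat scale ring (radii 103 to 145 mm, top 77 mm above the table) surrounds the turning head and carries 24 black lines, one every 15 degrees: 23 short ones (11 mm long, 3 mm wide) and a single long one (40 mm long, 5 mm wide, radii 104 to 144 mm), the target, which lies along the origin's +x axis.
- target_line (a point): Point at the inner end of the long scale line: on the edge of the turning head, 100 mm from the turning axis, 78 mm above the table.
- wheel_head: The turning aluminium wheel head, a flat disc of 200 mm diameter, its top 78 mm above the table. Origin in the turning axis, 68 mm above the table, z up; the index mark lies along its +x axis and the finger peg along its -x axis. It turns about the vertical axis, either way, with no stop within a full turn in either direction, against a steady friction of about 0.12 N m (some 1.5 N at the peg), and stays where it is left.
- index_mark (a point): Outer end of the index mark: the single black radial line (41 mm long, 5 mm wide) on top of the wheel head, ending at its edge, 100 mm from the turning axis, 78 mm above the table. It moves with the head.
- finger_peg (a point): Black upright round peg, fixed on the wheel head diametrically opposite the index mark: 14 mm diameter, 37 mm high (its top 115 mm above the table), with a thin steel washer (20 mm diameter, 3 mm) round its foot. This point is at the centre of its foot on the head's top face, 85 mm from the turning axis. Pushed sideways along its circle, from either side, it carries the wheel head round.
- bowl: White ceramic bowl, 100 mm across the rim, 50 mm high (rim 128 mm above the table), standing loose within a few mm of the middle of the wheel head and turning with it. Origin at the centre of its underside. There are 28 mm or more between its rim and the peg's axis.
- tureen_lid: Square white ceramic lid, 110 mm, lying on the table, with a round knob (top at 48 mm). Origin at the centre of its underside. To be left alone.
- jar_a: Green glass paint jar, 48 mm diameter, 65 mm high. Origin at the centre of its underside. To be left alone.
- jar_b: Terracotta-coloured paint jar, 48 mm diameter, 65 mm high. Origin at the centre of its underside. To be left alone.
- brush: Wooden brush, 170 mm long, lying on the table. To be left alone.
- water_cup: Blue ceramic mug, 72 mm diameter, 80 mm high, with a handle. Origin at the centre of its underside. To be left alone.
- dish: Shallow white ceramic dish, 100 mm diameter, 28 mm high, on the table. Origin at the centre of its underside. To be left alone.
There are look-alikes about, which are no part of the job. Leave any green or pink look-alike of the bowl alone.

How it is judged:
By the outcome, as a careful person would: the job done as asked, in the order asked, and still so for the second after the job is handed in, with the robot touching nothing.
It also fails if it takes over 48 s, if anything falls off the work surface, if the arm or the gripper's body presses on something with over 40 N, if the wrist force passes 120 N, or if a joint passes its speed limit or range.

## Working session

There is one attempt and no reset: what is moved stays moved. The work goes in short steps, Python scripts to look and compute and a tool call to move; the robot and the scene stay as the last step left them, time stands still between calls to the robot, and variables do not carry over. Pictures are saved under pics/ and viewed, and the job is handed in when it is done.

Besides the shell and the picture viewer there is one more tool, called as name(argument=value, ...) on one line, values as JSON. send_rows: Moves the arm, as the interface text tells. Its arguments: {"type":"object","properties":{"series":{"type":"array","items":{"type":"number"}},"grip_force":{"type":"number"}},"required":["series"]}

```bash
mkdir -p pics; cat > h.py <<'E'
import numpy as np, cv2
from workcell import arm
def pix2w(s,u,v,z):
    K=np.array(s["camera_matrix"]);D=np.array(s["D"]);T=np.array(s["cam_to_world"])
    p=cv2.undistortPoints(np.array([[[u,v]]],float),K,D)[0,0]
    d=T[:3,:3]@np.array([p[0],-p[1],-1.]);o=T[:3,3]
    return o+d*(z-o[2])/d[2]
def w2pix(s,P):
    K=np.array(s["camera_matrix"]);D=np.array(s["D"]);T=np.array(s["cam_to_world"])
    c=(np.asarray(P)-T[:3,3])@T[:3,:3]
    c=c*[1,-1,-1]
    return cv2.projectPoints(c.reshape(1,1,3),np.zeros(3),np.zeros(3),K,D)[0].ravel()
def c2w(s,p):
    T=np.array(s["cam_to_world"]);return T[:3,:3]@np.array(p)+T[:3,3]
def save(s,n): cv2.imwrite("pics/"+n,s["color"][:,:,::-1])
E
python3 - <<'E'
from h import *
np.set_printoptions(precision=4,suppress=True)
print(arm.sense())
for c in ["scene","side","wrist"]:
    s=arm.snapshot(c);save(s,c+"0.png")
    print(c,np.array(s["cam_to_world"])[:3,3])
    for q in ["banding_wheel","target_line","index_mark","finger_peg","bowl"]:
        for r in arm.pinpoint(s,q)[:3]:
            w=c2w(s,r["location"]);print(q,round(r["score"],2),w,w2pix(s,w))
E
```

```text
{'clock': 0.0, 'q': array([-0.15  ,  0.2872,  1.5782,  0.    ,  1.2786, -0.15  ]), 'qd': array([ 0.001 ,  0.0009, -0.0011,  0.0006,  0.0014,  0.0014]), 'joint_torque': array([ -0.0002, -40.5981, -29.2628,  -0.0002,   0.0058,   0.    ]), 'tool_pos': array([0.6744, 0.0001, 0.2299]), 'ee_rot': array([-0.001 ,  0.7071,  0.7071, -0.0007]), 'ft_force': array([ 0.3674,  0.4765, -0.1048]), 'moment': array([0.0041, 0.0146, 0.0015]), 'grip_width': 0.08569591236729324}
scene [ 1.265  -0.1524  1.3028]
banding_wheel 0.56 [ 0.594 -0.015  0.   ] [326.3663 236.2684]
index_mark 0.85 [ 0.688  -0.0177  0.0812] [331.3855 253.0901]
finger_peg 0.76 [ 0.5081 -0.0184  0.0795] [321.5403 197.2953]
finger_peg 0.34 [ 0.4382 -0.3579  0.0003] [207.2573 204.2149]
bowl 0.95 [ 0.6103 -0.4937  0.0032] [160.3287 260.4205]
bowl 0.8 [ 0.5985 -0.015   0.076 ] [327.3313 225.0061]
bowl 0.75 [ 0.2967 -0.2317  0.0013] [245.8118 162.3072]
side [ 0.2589 -0.9601  0.6939]
banding_wheel 0.79 [ 0.5958 -0.0159  0.0043] [360.3447 200.1259]
target_line 0.61 [ 0.637  -0.1059  0.0766] [384.1466 194.3677]
index_mark 0.7 [ 0.688  -0.0158  0.0788] [388.7861 176.0441]
finger_peg 0.79 [ 0.5092 -0.0135  0.0801] [333.8076 183.6993]
bowl 0.93 [ 0.6058 -0.489   0.0021] [431.3355 315.4   ]
bowl 0.77 [ 0.5979 -0.0131  0.0796] [361.3702 179.5421]
bowl 0.6 [ 0.2966 -0.2316 -0.0016] [277.321  265.1567]
wrist [0.675  0.0837 0.3734]
banding_wheel 0.91 [ 0.5924 -0.0162  0.0006] [243.8679 173.1141]
banding_wheel 0.51 [ 0.635  -0.1006  0.0774] [277.5376 277.1938]
target_line 0.72 [ 0.6355 -0.1021  0.0827] [277.5206 281.5511]
target_line 0.57 [ 0.5958 -0.0199  0.0774] [230.6258 199.2182]
index_mark 0.87 [ 0.6915 -0.0168  0.078 ] [336.933  196.2095]
finger_peg 0.89 [ 0.5088 -0.0174  0.0761] [136.4371 196.1346]
bowl 0.78 [ 0.3035 -0.2334  0.0002] [ 46.1725 328.23  ]
bowl 0.67 [ 0.5958 -0.0187  0.0755] [231.0132 197.3349]
```

View pics/scene0.png

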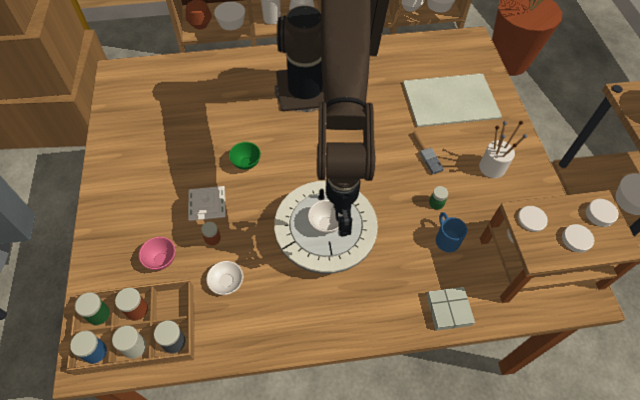

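View pics/wrist0.png

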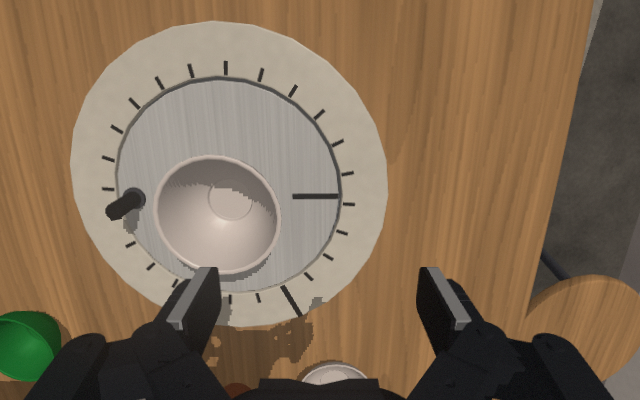

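View pics/side0.png

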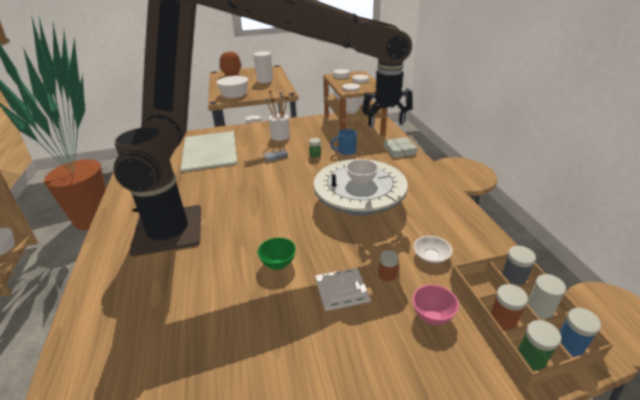

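The wrist picture shows the index mark at about (292–340, 196), pointing along world +x, and the peg foot at about (136, 197). The long line is at about (283–300, 287–315), roughly -65°. I'll unwrap the picture to measure the angles precisely.

```bash
cat >> h.py <<'E'
def topview(s,cx,cy,z,R=0.15,n=600):
    g=np.linspace(-R,R,n)
    X,Y=np.meshgrid(cx+g,cy-g)  # image: x right, y up
    K=np.array(s["camera_matrix"]);D=np.array(s["D"]);T=np.array(s["cam_to_world"])
    P=np.stack([X,Y,np.full_like(X,z)],-1).reshape(-1,3)
    c=((P-T[:3,3])@T[:3,:3])*[1,-1,-1]
    uv=cv2.projectPoints(c.reshape(-1,1,3),np.zeros(3),np.zeros(3),K,D)[0].reshape(n,n,2).astype(np.float32)
    return cv2.remap(s["color"],uv[...,0],uv[...,1],cv2.INTER_LINEAR)
def polar(s,cx,cy,z,r0,r1,nr=40,na=1440):
    a=np.deg2rad(np.arange(na)*360/na-180);r=np.linspace(r0,r1,nr)
    Rr,A=np.meshgrid(r,a)
    K=np.array(s["camera_matrix"]);D=np.array(s["D"]);T=np.array(s["cam_to_world"])
    P=np.stack([cx+Rr*np.cos(A),cy+Rr*np.sin(A),np.full_like(A,z)],-1).reshape(-1,3)
    c=((P-T[:3,3])@T[:3,:3])*[1,-1,-1]
    uv=cv2.projectPoints(c.reshape(-1,1,3),np.zeros(3),np.zeros(3),K,D)[0].reshape(na,nr,2).astype(np.float32)
    g=cv2.cvtColor(s["color"],cv2.COLOR_RGB2GRAY)
    return np.rad2deg(a),r,cv2.remap(g,uv[...,0],uv[...,1],cv2.INTER_LINEAR).astype(float)
E
python3 - <<'E'
from h import *
np.set_printoptions(precision=4,suppress=True)
s=arm.snapshot("wrist")
# search centre: short tick angles must fit 15deg grid, ring gap circle
from scipy.optimize import minimize
def cost(p):
    # dark gap at r~101.5 contrast
    a,r,g=polar(s,p[0],p[1],0.077,0.100,0.103,5)
    m=(a>-20)|(a<-140)
    m&=~((a>165)|(a<-165))
    return g[m].mean()
best=min(((cost((x,y)),x,y) for x in np.arange(.585,.606,.001) for y in np.arange(-.026,-.005,.001)))
print(best)
cx,cy=best[1:]
cv2.imwrite("pics/top0.png",topview(s,cx,cy,0.077)[:,:,::-1])
a,r,g=polar(s,cx,cy,.077,.105,.113)
d=g.mean(1)
def peaks(a,d,th=30):
    dd=np.clip(np.median(d)-d-th,0,None); n,l=cv2.connectedComponents((dd>0).astype(np.uint8).reshape(-1,1))
    l=l.ravel()
    return [(round(float((a[l==i]*dd[l==i]).sum()/dd[l==i].sum()),2),int((l==i).sum())) for i in range(1,n)]
print("ring",peaks(a,d))
a,r,g=polar(s,cx,cy,.077,.12,.140);print("long",peaks(a,g.mean(1)))
a,r,g=polar(s,cx,cy,.078,.08,.098);print("index",peaks(a,g.mean(1)))
E
```

```text
(np.float64(104.02904761904762), np.float64(0.593), np.float64(-0.01699999999999999))
ring [(-172.21, 39), (-153.73, 9), (-138.77, 8), (-123.8, 9), (-107.57, 118), (-78.89, 8), (-63.89, 12), (-48.95, 9), (-33.89, 8), (-18.91, 8), (-3.89, 8), (11.15, 8), (26.14, 8), (41.19, 8), (56.24, 7), (71.25, 8), (86.29, 7), (101.34, 8), (116.35, 8), (131.39, 8), (146.35, 8), (161.36, 8), (176.35, 8)]
long [(-108.93, 116), (-63.88, 11)]
index [(-175.39, 61), (-105.69, 69), (0.32, 16), (177.79, 22)]
```

```bash
ls pics
```

```text
scene0.png
side0.png
top0.png
wrist0.png
```

View pics/top0.png

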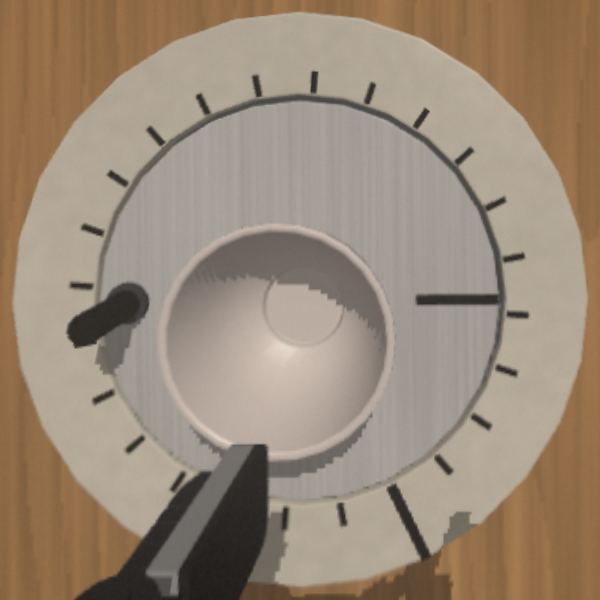

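The index is at 0.3° and the long line at -63.9°. The ring lines fit the 15° grid to 0.1° around the centre (0.593, -0.017). The head must therefore turn -64.2°, which means pushing the peg towards +y from its -y side. Next I'll shut the fingers, turn the tool 90° and move beside the peg, staying high.

send_rows(series=[0, -0.02, -0.01, 0, 1.3, 0, -0.04, -0.02, 0, 2.6, 0, -0.06, -0.03, 0, 3.9, 0, -0.08, -0.04, 0, 5.2, 0, -0.1, -0.05, 0, 6.5], grip_force=20)

```text
clock: 1.37
tool_pos: [0.5741, -0.0503, 0.2313]
ee_rot: [0.0, 0.478, 0.878, -0.0]
ft_force: [0.5, -0.2, 0.7]
grip_width: 0.0254
```

send_rows(series=[0, -0.02, -0.006, 0, 1.3, 0, -0.04, -0.012, 0, 2.6, 0, -0.06, -0.018, 0, 3.9, 0, -0.068, -0.02, 0, 5.2, 0, -0.068, -0.02, 0, 6.5])

```text
clock: 1.78
tool_pos: [0.5045, -0.0707, 0.2315]
ee_rot: [0.0, 0.211, 0.977, -0.0]
ft_force: [0.9, 0.2, -0.0]
grip_width: -0.0
```

send_rows(series=[0, 0, 0, 0, 1.3, 0, 0, 0, 0, 2.6, 0, 0, 0, 0, 3.9, 0, 0, 0, 0, 5, 0, 0, 0, 0, 5])

```text
clock: 2.2
tool_pos: [0.5045, -0.0707, 0.2317]
ee_rot: [0.0, -0.006, 1.0, -0.0]
ft_force: [-0.4, -0.2, 0.3]
grip_width: -0.0004
```

send_rows(series=[0, 0, 0, -0.02, 0, 0, 0.002, 0, -0.04, 0, 0, 0.002, 0, -0.06, 0, 0, 0.002, 0, -0.08, 0, 0, 0.002, 0, -0.1, 0])

```text
clock: 2.62
tool_pos: [0.5066, -0.0707, 0.131]
ee_rot: [0.001, -0.005, 1.0, -0.0]
ft_force: [0.3, -0.3, 0.1]
grip_width: 0.0
```

send_rows(series=[0, 0, 0, -0.01, 0, 0, 0, 0, -0.02, 0, 0, 0, 0, -0.03, 0, 0, 0, 0, -0.037, 0, 0, 0, 0, -0.037, 0])

```text
clock: 3.03
tool_pos: [0.5059, -0.0704, 0.0928]
ee_rot: [-0.0, -0.004, 1.0, 0.0]
ft_force: [0.2, 0.2, -0.9]
grip_width: -0.0001
```

```bash
python3 - <<'E'
from h import *
s=arm.snapshot("wrist");save(s,"wrist1.png")
s=arm.snapshot("side");save(s,"side1.png")
print(arm.sense())
E
```

```text
{'clock': 3.1333, 'q': array([-3.37042076e-01,  8.76984780e-02,  2.07806283e+00, -2.36203661e-04,
        9.74022309e-01, -1.91660927e+00]), 'qd': array([ 0.00048245, -0.01167684, -0.01163271,  0.00153533, -0.00022866,
       -0.00075405]), 'joint_torque': array([-8.99299412e-04, -2.79805416e+01, -2.45173913e+01, -1.06869789e-03,
        6.91080757e-03,  1.57202005e-03]), 'tool_pos': array([ 0.50694864, -0.07077727,  0.09436302]), 'ee_rot': array([ 8.19577783e-04, -4.45169927e-03,  9.99989677e-01, -3.94968056e-04]), 'ft_force': array([-0.03492135,  0.37097767, -0.51886745]), 'moment': array([-0.05039453,  0.01706801,  0.01069018]), 'grip_width': 7.689036779180434e-05}
```

View pics/wrist1.png

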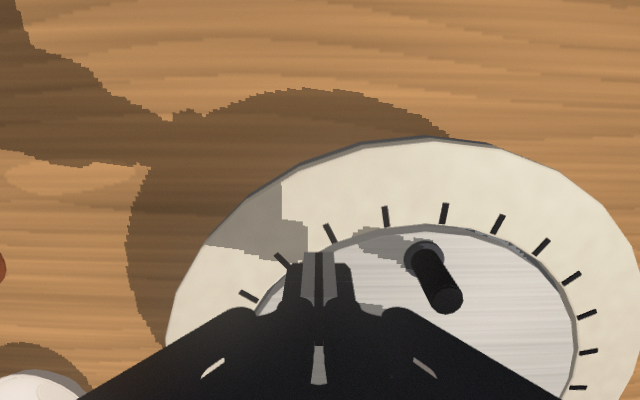

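View pics/side1.png

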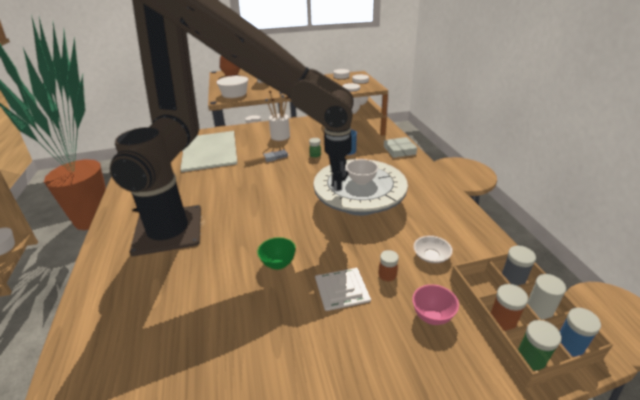

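send_rows(series=[0, 0, 0.007, 0, 0, 0, 0, 0.014, 0, 0, 0, 0, 0.021, 0, 0, 0, 0, 0.025, 0, 0, 0, 0, 0.028, 0, 0])

```text
clock: 3.55
tool_pos: [0.507, -0.0419, 0.0946]
ee_rot: [0.001, -0.005, 1.0, -0.0]
ft_force: [0.1, 0.2, 0.2]
grip_width: 0.0
```

send_rows(series=[0, 0, 0.002, 0, 0, 0, 0, 0.003, 0, 0, 0, 0, 0.004, 0, 0, 0, 0, 0.005, 0, 0, 0, 0, 0.006, 0, 0])

```text
clock: 3.97
tool_pos: [0.5069, -0.0363, 0.0947]
ee_rot: [0.001, -0.005, 1.0, -0.001]
ft_force: [-1.3, -0.7, 0.3]
grip_width: -0.0001
```

```bash
python3 - <<'E'
from h import *
s=arm.snapshot("wrist");save(s,"wrist2.png")
st=arm.sense();print(st['tool_pos'],st['ft_force'])
E
```

```text
[ 0.50691975 -0.0360029   0.094659  ] [-0.20119428 -0.91497036  0.9960535 ]
```

View pics/wrist2.png

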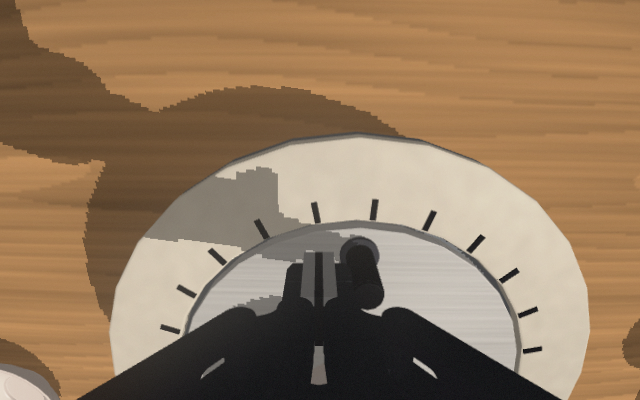

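```bash
cat >> h.py <<'E'
C=np.array([.593,-.017])
def arc(p,degs):
    out=[]
    for d in degs:
        t=np.deg2rad(-d);R=np.array([[np.cos(t),-np.sin(t)],[np.sin(t),np.cos(t)]])
        e=C+R@(np.array(p)-C)-p
        out.append((round(e[0],4),round(e[1],4),round(-d/5,2)))
    return out
E
python3 - <<'E'
from h import *
p=np.array([.507,-.036])
for k in range(6):
    print(arc(p,[2,4,6,8,10])); e=arc(p,[10])[0]; p=p+e[:2]
    print(p)
E
```

```text
[(np.float64(-0.0006), np.float64(0.003), -0.4), (np.float64(-0.0011), np.float64(0.006), -0.8), (np.float64(-0.0015), np.float64(0.0091), -1.2), (np.float64(-0.0018), np.float64(0.0122), -1.6), (np.float64(-0.002), np.float64(0.0152), -2.0)]
[ 0.505  -0.0208]
[(np.float64(-0.0001), np.float64(0.0031), -0.4), (np.float64(-0.0001), np.float64(0.0061), -0.8), (np.float64(0.0001), np.float64(0.0092), -1.2), (np.float64(0.0003), np.float64(0.0123), -1.6), (np.float64(0.0007), np.float64(0.0153), -2.0)]
[ 0.5057 -0.0055]
[(np.float64(0.0005), np.float64(0.003), -0.4), (np.float64(0.001), np.float64(0.0061), -0.8), (np.float64(0.0017), np.float64(0.0091), -1.2), (np.float64(0.0025), np.float64(0.012), -1.6), (np.float64(0.0033), np.float64(0.015), -2.0)]
[0.509  0.0095]
[(np.float64(0.001), np.float64(0.0029), -0.4), (np.float64(0.0021), np.float64(0.0058), -0.8), (np.float64(0.0032), np.float64(0.0086), -1.2), (np.float64(0.0045), np.float64(0.0114), -1.6), (np.float64(0.0059), np.float64(0.0142), -2.0)]
[0.5149 0.0237]
[(np.float64(0.0015), np.float64(0.0027), -0.4), (np.float64(0.003), np.float64(0.0053), -0.8), (np.float64(0.0047), np.float64(0.0079), -1.2), (np.float64(0.0064), np.float64(0.0105), -1.6), (np.float64(0.0083), np.float64(0.0129), -2.0)]
[0.5232 0.0366]
[(np.float64(0.0019), np.float64(0.0024), -0.4), (np.float64(0.0039), np.float64(0.0047), -0.8), (np.float64(0.006), np.float64(0.007), -1.2), (np.float64(0.0081), np.float64(0.0092), -1.6), (np.float64(0.0104), np.float64(0.0113), -2.0)]
[0.5336 0.0479]
```

send_rows(series=[0, -0.0006, 0.003, 0, -0.4, 0, -0.0011, 0.006, 0, -0.8, 0, -0.0015, 0.0091, 0, -1.2, 0, -0.0018, 0.0122, 0, -1.6, 0, -0.002, 0.0152, 0, -2])

```text
clock: 4.43
tool_pos: [0.5048, -0.021, 0.0947]
ee_rot: [0.001, 0.083, 0.997, -0.001]
ft_force: [-0.9, -1.5, 0.2]
grip_width: 0.0
```

send_rows(series=[0, -0.0001, 0.0031, 0, -0.4, 0, -0.0001, 0.0061, 0, -0.8, 0, 0.0001, 0.0092, 0, -1.2, 0, 0.0003, 0.0123, 0, -1.6, 0, 0.0007, 0.0153, 0, -2])

```text
clock: 4.85
tool_pos: [0.5053, -0.0059, 0.0947]
ee_rot: [0.0, 0.171, 0.985, -0.001]
ft_force: [-1.8, -1.9, 0.6]
grip_width: 0.0003
```

```bash
python3 - <<'E'
from h import *
s=arm.snapshot("wrist");save(s,"wrist3.png")
s=arm.snapshot("scene");cv2.imwrite("pics/top3.png",topview(s,.593,-.017,.078)[:,:,::-1])
st=arm.sense();print(st['tool_pos'],st['ft_force'])
E
```

```text
[ 0.50557206 -0.00542903  0.09463843] [ 0.71525497 -0.8231644  -0.23003003]
```

View pics/wrist3.png

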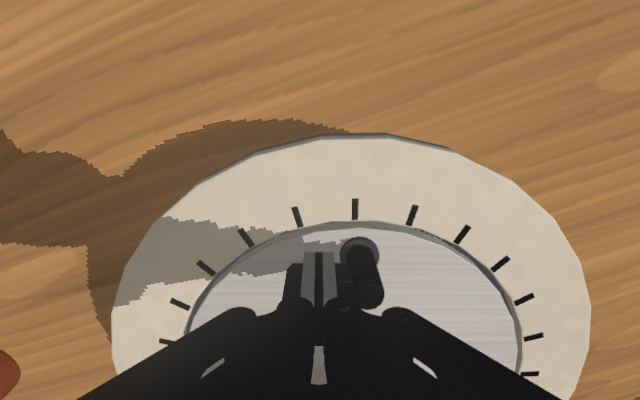

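View pics/top3.png

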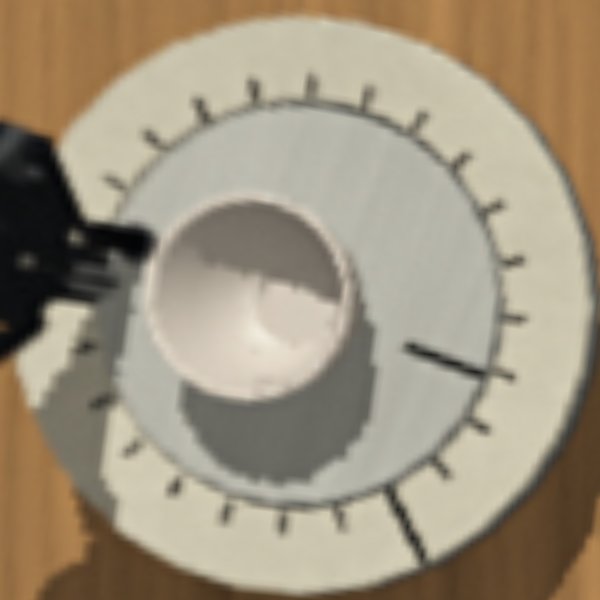

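The wheel follows. The rectified scene picture shows the index (485, 372) at about -20°, the long line at about -64°, and the bowl centred. Continuing.

send_rows(series=[0, 0.0005, 0.003, 0, -0.4, 0, 0.001, 0.0061, 0, -0.8, 0, 0.0017, 0.0091, 0, -1.2, 0, 0.0025, 0.012, 0, -1.6, 0, 0.0033, 0.015, 0, -2])

```text
clock: 5.37
tool_pos: [0.5087, 0.0093, 0.0946]
ee_rot: [0.0, 0.256, 0.967, -0.001]
ft_force: [-1.1, -1.6, 0.9]
grip_width: 0.0001
```

send_rows(series=[0, 0.001, 0.0029, 0, -0.4, 0, 0.0021, 0.0058, 0, -0.8, 0, 0.0032, 0.0086, 0, -1.2, 0, 0.0045, 0.0114, 0, -1.6, 0, 0.0059, 0.0142, 0, -2])

```text
clock: 5.78
tool_pos: [0.5144, 0.0234, 0.0945]
ee_rot: [-0.0, 0.339, 0.941, -0.001]
ft_force: [-1.5, -0.9, 1.1]
grip_width: 0.0001
```

send_rows(series=[0, 0.0015, 0.0027, 0, -0.4, 0, 0.003, 0.0053, 0, -0.8, 0, 0.0047, 0.0079, 0, -1.2, 0, 0.0064, 0.0105, 0, -1.6, 0, 0.0083, 0.0129, 0, -2])

```text
clock: 6.2
tool_pos: [0.5224, 0.0362, 0.0945]
ee_rot: [-0.001, 0.42, 0.907, -0.001]
ft_force: [-2.1, -0.2, 0.4]
grip_width: -0.0003
```

```bash
cat >> h.py <<'E'
def peaks(a,d,th=20):
    dd=np.clip(np.median(d)-d-th,0,None); n,l=cv2.connectedComponents((dd>0).astype(np.uint8).reshape(-1,1))
    l=l.ravel()
    return [(round(float((a[l==i]*dd[l==i]).sum()/dd[l==i].sum()),2),int((l==i).sum())) for i in range(1,n)]
def meas(s):
    # centre from dark gap circle
    def cost(p):
        a,r,g=polar(s,p[0],p[1],.077,.1,.103,5,360)
        m=(a>-80)&(a<80);return g[m].mean()
    for cx,cy in [tuple(C)]+[tuple(C+np.array(v)) for v in [(.002,0),(-.002,0),(0,.002),(0,-.002)]]:
        a,r,g=polar(s,cx,cy,.077,.106,.142);L=peaks(a,g.mean(1))
        a,r,g=polar(s,cx,cy,.078,.07,.098);I=peaks(a,g.mean(1))
        f=lambda q:[x for x in q if -110<x[0]<20]
        print(round(cx,3),round(cy,3),"L",f(L),"I",f(I))
E
python3 - <<'E'
from h import *
s=arm.snapshot("scene");cv2.imwrite("pics/top4.png",topview(s,.593,-.017,.078)[:,:,::-1])
meas(s)
st=arm.sense();print(st['tool_pos'],st['ft_force'])
print(arc(st['tool_pos'][:2],[2,4,6,8,10]))
E
```

```text
0.593 -0.017 L [(-109.36, 2), (-94.63, 4), (-64.89, 16), (-50.12, 2), (10.25, 1)] I [(-106.0, 267), (-52.13, 23)]
0.595 -0.017 L [(-95.65, 4), (-65.72, 17)] I [(-108.06, 264), (-53.2, 23)]
0.591 -0.017 L [(-108.38, 2), (-93.6, 4), (-64.06, 17), (-49.37, 6), (-34.56, 3), (-4.75, 1), (10.05, 5)] I [(-103.7, 241), (-51.08, 21)]
0.593 -0.015 L [(-109.02, 3), (-94.56, 5), (-80.1, 4), (-65.29, 17), (-50.83, 4)] I [(-104.99, 269), (-53.0, 23)]
0.593 -0.019 L [(-109.75, 1), (-94.71, 3), (-64.49, 17), (11.24, 3)] I [(-106.63, 250), (-51.27, 23)]
[0.52288205 0.0365441  0.094564  ] [-0.4620553  -0.42059487 -0.7224368 ]
[(np.float64(0.0019), np.float64(0.0024), -0.4), (np.float64(0.0039), np.float64(0.0048), -0.8), (np.float64(0.006), np.float64(0.007), -1.2), (np.float64(0.0081), np.float64(0.0092), -1.6), (np.float64(0.0104), np.float64(0.0114), -2.0)]
```

View pics/top4.png

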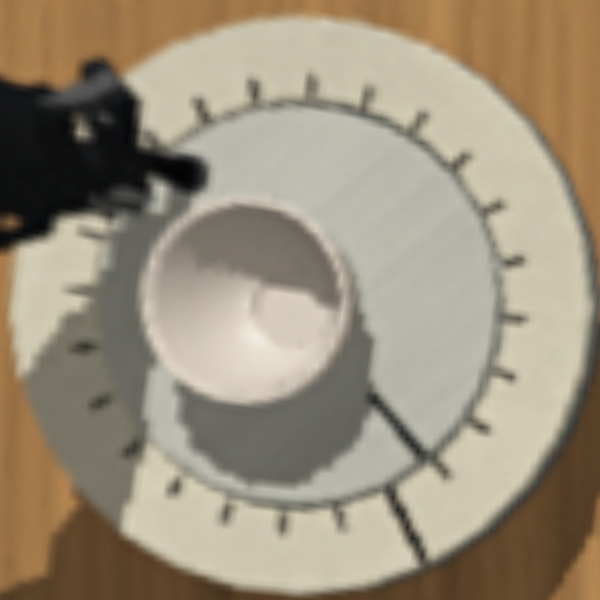

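The index is about 12.8° short of the long line. I'll advance another 10°.

send_rows(series=[0, 0.0019, 0.0024, 0, -0.4, 0, 0.0039, 0.0048, 0, -0.8, 0, 0.006, 0.007, 0, -1.2, 0, 0.0081, 0.0092, 0, -1.6, 0, 0.0104, 0.0114, 0, -2])

```text
clock: 6.67
tool_pos: [0.533, 0.0478, 0.0945]
ee_rot: [-0.001, 0.498, 0.867, -0.001]
ft_force: [-1.5, -0.6, 1.4]
grip_width: -0.0002
```

```bash
python3 - <<'E'
from h import *
s=arm.snapshot("scene")
st=arm.sense()
cv2.imwrite("pics/top5.png",topview(s,.593,-.017,.078)[:,:,::-1])
meas(s)
st=arm.sense();print(st['tool_pos'],st['ft_force'])
print(arc(st['tool_pos'][:2],[.5,1,1.5,2,2.5,3]))
E
```

```text
0.593 -0.017 L [(-109.35, 2), (-94.63, 4), (-64.89, 16), (-50.11, 2)] I [(-62.3, 20)]
0.595 -0.017 L [(-95.65, 4), (-65.73, 17)] I [(-63.5, 21)]
0.591 -0.017 L [(-93.61, 3), (-64.06, 17), (-49.37, 6), (-34.61, 2), (-4.75, 1), (10.07, 5)] I [(-103.03, 176), (-61.12, 18)]
0.593 -0.015 L [(-109.01, 3), (-94.56, 5), (-80.1, 4), (-65.29, 16), (-50.83, 4)] I [(-105.6, 215), (-63.0, 20)]
0.593 -0.019 L [(-94.72, 2), (-64.49, 17), (11.25, 3)] I [(-106.65, 197), (-61.62, 20)]
[0.53357034 0.04810709 0.09455096] [-0.25155753  0.48130789 -0.66171075]
[(np.float64(0.0006), np.float64(0.0005), -0.1), (np.float64(0.0011), np.float64(0.001), -0.2), (np.float64(0.0017), np.float64(0.0015), -0.3), (np.float64(0.0023), np.float64(0.002), -0.4), (np.float64(0.0029), np.float64(0.0025), -0.5), (np.float64(0.0035), np.float64(0.003), -0.6)]
```

send_rows(series=[0, 0.0006, 0.0005, 0, -0.1, 0, 0.0011, 0.001, 0, -0.2, 0, 0.0017, 0.0015, 0, -0.3, 0, 0.0021, 0.0018, 0, -0.36, 0, 0.0021, 0.0018, 0, -0.36])

```text
clock: 7.13
tool_pos: [0.5356, 0.0499, 0.0945]
ee_rot: [-0.001, 0.513, 0.859, -0.001]
ft_force: [-1.3, -1.1, -0.1]
grip_width: -0.0001
```

```bash
cat >> h.py <<'E'
from scipy.optimize import least_squares
def refine(s,z=.0775):
    """centre+offset so that ticks sit on the 15 deg grid"""
    def ticks(cx,cy):
        a,r,g=polar(s,cx,cy,z,.1055,.1125)
        d=g.mean(1); d=d-cv2.blur(d.reshape(-1,1),(1,61)).ravel()
        n,l=cv2.connectedComponents((d<-12).astype(np.uint8).reshape(-1,1));l=l.ravel()
        return np.array([np.average(a[l==i],weights=-d[l==i]) for i in range(1,n) if 4<=(l==i).sum()<=22])
    c=C.copy()
    for _ in range(6):
        T=ticks(*c); off=T-15*np.round((T-(-63.9))/15)-(-63.9)
        ok=abs(off-np.median(off))<2.5; T=T[ok];off=off[ok]
        th=np.deg2rad(T)
        # shift of centre e changes angle by (sin*ex - cos*ey)/r
        A=np.c_[np.ones(len(T)),-np.sin(th)/.109,np.cos(th)/.109]
        x=np.linalg.lstsq(A,np.deg2rad(off),rcond=None)[0]; c=c+x[1:]
    print("centre",c,"grid long",-63.9+np.rad2deg(x[0]),len(T),"res",np.std(np.rad2deg(A@x)-off))
    a,r,g=polar(s,*c,z,.106,.142);f=lambda q:[x for x in q if -110<x[0]<20]
    print("L",f(peaks(a,g.mean(1))))
    for r0,r1 in [(.066,.098),(.082,.098),(.066,.082)]:
        a,r,g=polar(s,*c,.078,r0,r1);print("I",f(peaks(a,g.mean(1))))
    return c
E
python3 - <<'E'
from h import *
s=arm.snapshot("scene")
c=refine(s)
cv2.imwrite("pics/top6.png",topview(s,*c,.078)[:,:,::-1])
st=arm.sense();print(st['tool_pos'],st['ft_force'])
E
```

```text
centre [ 0.59148704 -0.01930388] grid long -63.71411256744942 22 res 0.10749252249249046
L [(-93.75, 1), (-63.69, 16), (-48.75, 1), (11.25, 5)]
I [(-103.58, 154), (-62.9, 19)]
I [(-105.23, 168), (-62.77, 21)]
I [(-102.31, 373)]
[0.53558271 0.04990454 0.09449408] [-1.89319135 -0.04391169  0.83460121]
```

View pics/top6.png

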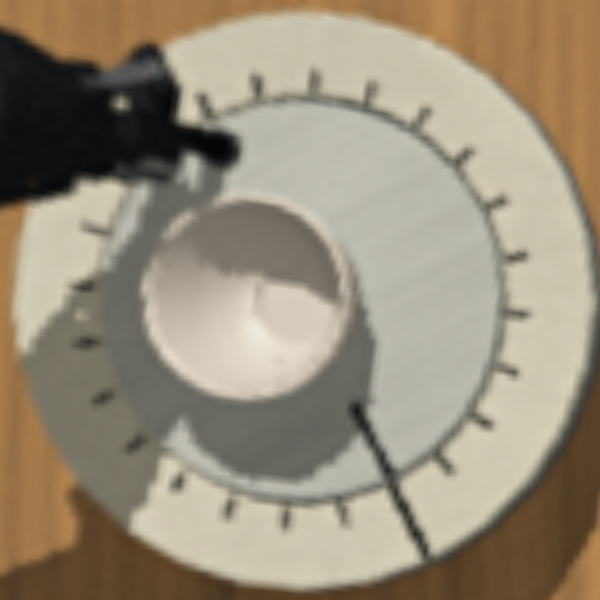

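The fit of the scene picture is good (residual 0.1°), and about 0.85° remains.

send_rows(series=[0, 0.0003, 0.0002, 0, -0.05, 0, 0.0006, 0.0005, 0, -0.1, 0, 0.0009, 0.0008, 0, -0.15, 0, 0.0009, 0.0008, 0, -0.15, 0, 0.0009, 0.0008, 0, -0.15])

```text
clock: 7.6
tool_pos: [0.5365, 0.0507, 0.0945]
ee_rot: [-0.001, 0.518, 0.855, -0.001]
ft_force: [-1.2, -1.3, 0.2]
grip_width: 0.0001
```

```bash
python3 - <<'E'
from h import *
s=arm.snapshot("scene")
c=refine(s)
st=arm.sense();print(st['tool_pos'],st['ft_force'])
E
```

```text
centre [ 0.5914996  -0.01930287] grid long -63.72214268937166 22 res 0.11225202148953659
L [(-93.75, 1), (-63.69, 17), (11.23, 5)]
I [(-103.63, 152), (-63.79, 20)]
I [(-105.46, 167), (-63.65, 22)]
I [(-102.02, 365)]
[0.53653222 0.05069579 0.09444494] [-0.69970831 -0.88632901 -0.75561848]
```

Aligned within 0.1°. I'll back straight off along the tangent, lift, and check with the wrist camera.

send_rows(series=[0, -0.004, -0.0035, 0, 0, 0, -0.01, -0.009, 0, 0, 0, -0.016, -0.0145, 0, 0, 0, -0.021, -0.019, 0, 0, 0, -0.021, -0.019, 0, 0])

```text
clock: 8.07
tool_pos: [0.5143, 0.0309, 0.0942]
ee_rot: [-0.001, 0.519, 0.855, -0.001]
ft_force: [-0.4, 0.3, -0.5]
grip_width: 0.0002
```

send_rows(series=[0, 0, 0, 0.03, 0, 0, 0, 0, 0.06, 0, 0, 0, 0, 0.09, 0, 0, 0, 0, 0.12, 0, 0, 0, 0, 0.14, 0])

```text
clock: 8.48
tool_pos: [0.5153, 0.0307, 0.2378]
ee_rot: [0.001, 0.519, 0.855, 0.0]
ft_force: [0.3, -0.0, 0.5]
grip_width: 0.0001
```

send_rows(series=[0, 0.03, 0, 0.01, -1.3, 0, 0.06, 0.01, 0.02, -2.6, 0, 0.09, 0.02, 0.03, -3.9, 0, 0.12, 0.03, 0.03, -5.2, 0, 0.15, 0.04, 0.03, -6.5])

```text
clock: 8.9
tool_pos: [0.6671, 0.0709, 0.2692]
ee_rot: [0.002, 0.739, 0.673, 0.001]
ft_force: [1.0, -1.5, 0.4]
grip_width: 0.0001
```

```bash
python3 - <<'E'
from h import *
s=arm.snapshot("scene");refine(s);save(s,"scene7.png")
s=arm.snapshot("wrist");save(s,"wrist7.png");refine(s)
st=arm.sense();print(st['tool_pos'],st['ft_force'],st['clock'])
E
```

```text
centre [ 0.59149576 -0.01917765] grid long -63.75673197294959 23 res 0.09754073791545137
L [(-88.9, 227), (-48.73, 3), (-33.75, 1), (-3.64, 2), (11.16, 6)]
I [(-94.43, 322)]
I [(-94.89, 244), (-63.76, 27)]
I [(-98.51, 337)]
centre [ 0.59294876 -0.01689016] grid long -63.77822888277018 17 res 0.01387748964604308
L [(-81.79, 449), (-18.86, 6), (-3.8, 5), (11.21, 5)]
I [(-68.43, 502)]
I [(-74.27, 473)]
I [(-61.84, 487)]
[0.66789787 0.07146079 0.26595663] [ 1.69739167 -0.56157135  0.07211558] 9.0
```

View pics/wrist7.png

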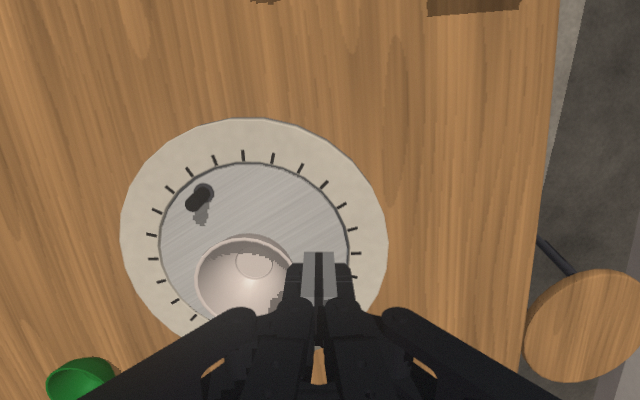

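View pics/scene7.png

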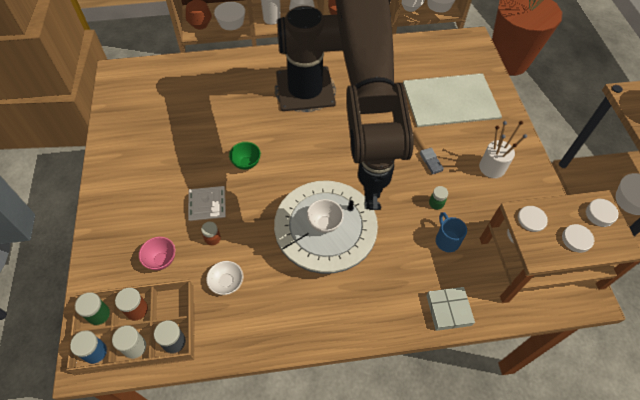

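The scene camera shows the index and the long line forming one line, with the bowl in the middle. In the wrist view the fingers hide the line, so I'll move aside for a sharper check.

send_rows(series=[0, 0.01, -0.03, 0, 0, 0, 0.02, -0.06, 0, 0, 0, 0.03, -0.09, 0, 0, 0, 0.04, -0.12, 0, 0, 0, 0.05, -0.15, 0, 0])

```text
clock: 9.42
tool_pos: [0.7174, -0.08, 0.266]
ee_rot: [0.001, 0.737, 0.676, -0.0]
ft_force: [0.0, 0.7, -0.3]
grip_width: -0.0001
```

send_rows(series=[0, 0.01, -0.02, 0, 0, 0, 0.02, -0.03, 0, 0, 0, 0.02, -0.03, 0, 0, 0, 0.02, -0.03, 0, 0, 0, 0.02, -0.03, 0, 0])

```text
clock: 9.83
tool_pos: [0.7367, -0.1093, 0.266]
ee_rot: [0.0, 0.737, 0.676, -0.0]
ft_force: [-0.7, -0.2, 0.2]
grip_width: 0.0
```

```bash
python3 - <<'E'
from h import *
s=arm.snapshot("wrist");save(s,"wrist8.png");c=refine(s)
cv2.imwrite("pics/top8.png",topview(s,*c,.078)[:,:,::-1])
st=arm.sense();print(st['tool_pos'],st['ft_force'],st['clock'])
E
```

```text
centre [ 0.59310354 -0.01724367] grid long -63.79831473205089 17 res 0.019753514339175927
L [(-108.76, 6), (-93.77, 6), (-78.83, 6), (-63.81, 13), (-48.79, 6), (-33.8, 5), (-18.77, 5), (-3.82, 5), (11.2, 6)]
I [(-100.58, 184), (-63.79, 18)]
I [(-105.62, 164), (-63.76, 17)]
I [(-94.63, 216), (-63.85, 21)]
[ 0.73681534 -0.10893572  0.26619923] [-0.02001097  0.37714417  0.29704187] 9.8833
```

View pics/top8.png

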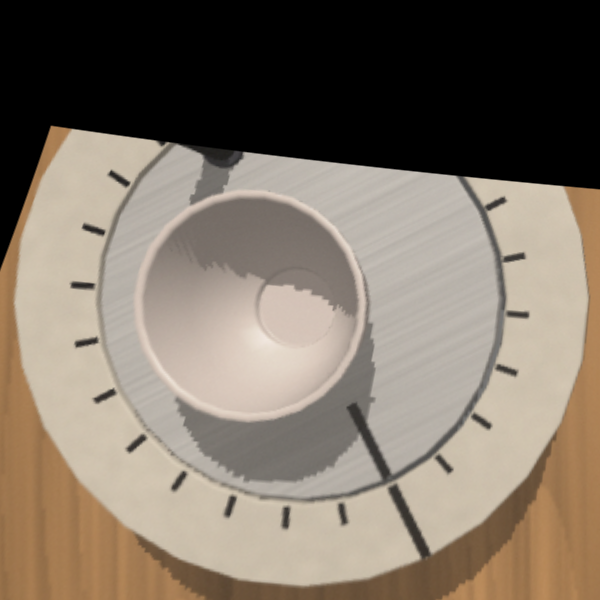

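The wrist view shows the index mark (353–388, 405–478) running straight into the long line (390–427, 487–555). They measure -63.79° and -63.81°. The bowl is standing in the middle.

```bash
python3 -c "
from workcell import arm
print(arm.finish_job())"
```

```text
the job is handed in; nothing more can be done
None
```

The wheel head now stands with its index mark on the long scale line, and the job is handed in. With the fingers shut, I pushed the peg from one side along its arc, about 64° clockwise seen from above. Then I backed straight off along the tangent and lifted clear.

- **Alignment:** After release, the wrist camera put the index at -63.8° and the long line at -63.8°, a difference of about 0.02°. The scene camera agreed within about 0.1°, measured against the position fitted from the short lines. Its direct readings of the long line, and part of the index, were spoiled by the arm or its shadow.
- **Bowl and other things:** The bowl stands in the middle of the head, and the last scene picture showed nothing else out of place, by eye only.
- **Forces and time:** The sampled tool forces were about 2 to 3 N at most, against about 1 N of sensor noise. The job took about 10 s, and the robot was touching nothing at hand-in.

No check failed. Early rough readings from the scene camera were off by up to about 1°, because I was using a wheel centre 2 mm out for that camera. I corrected this by fitting the centre to the scale lines.

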